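# Turn a sensor housing in the slide-jaw inspection fixture

### The job

At the inspection bench, the aluminium housing standing between the open jaws of the slide-jaw fixture shows its narrow ends, while its two broad faces look at the jaws. Give it a quarter turn about the vertical, either way, so that its narrow ends face the jaws, stand it back upright on the fixture's plate midway across the jaws, and slide the moving jaw up snugly to hold it by its ends, so that both broad faces are open to view. Leave the second housing, which stands on the bench, where it is.

Things in the scene. Friction and masses are not known exactly. Their poses are not given: they have to be found in the camera images.
- housing: Housing to turn, between the jaws: plain upright aluminium block with grey lid, 60 mm long (its x) by 36 wide (y) by 70 high (z), about 0.3 kg. Origin: centre of underside. Broad faces (three flush ports low down) are its +y and -y faces, narrow ends +x and -x; same either way round. At the start its x axis lies within 6 degrees of the fixture's x axis, broad faces towards the jaws.
- fixture: Fixed slide-jaw fixture: dark steel plate 110 mm (x) by 250 (y), 15 thick; origin: centre of the plate's underside, on the bench, z up. The housing stands on the plate's top. Jaws: steel blocks 64 mm wide (x, centred on x = 0), tops 39 mm above the bench. Fixed jaw at the +y end, gripping face at y = +85 mm, 22 mm thick; the moving jaw slides along y.
- jaw (a joint): Slide of the moving jaw, m: 0 = fully open, growing as it slides to the fixture's +y, towards the fixed jaw; up to 0.075. Gap between jaw faces = 105 mm minus this; 83 to 105 mm at the start. Moved by its tab against about 2.5 N of friction; stays where left; no lock or spring. The jaw block is 20 mm thick, with a low carriage behind it (44 mm wide, top 30 mm above the bench).
- tab (a point): Centre of the top of the upright black tab on the moving jaw's carriage, 75 mm above the bench: the tab is 16 mm wide (fixture x) by 26 long (fixture y) and stands 45 mm above the carriage. This point lies 45 mm behind the moving jaw's gripping face, at fixture x = 0, y = -65 mm plus the jaw's value. Axes as the fixture's.
- spare: A second housing of the same shape and size, standing on the bench well away from the fixture, to its left or right; not to be moved. Origin: centre of its underside.

How it is judged:
At the end, for the whole second after the job is handed in: Housing upright (6 deg) on the plate (4 mm), long axis along the slide (10 deg, either way), within 16 mm of the jaws' mid-width, its centre 46 to 62 mm along the fixture's +y; jaw gap 55 to 66 mm (at most 6 mm play); housing at rest; second housing within 20 mm of its start (angle between the x axis of housing and the y axis of fixture, either way round below 0.17 rad and angle between housing's own z axis and vertical below 0.1 rad and z of housing in the frame of fixture between 0.011 and 0.019 m and x of housing in the frame of fixture between -0.016 and 0.016 m and y of housing in the frame of fixture between 0.046 and 0.062 m and value of joint jaw between 0.039 and 0.05 m and linear speed of housing below 0.02 m/s and distance of spare from where it was at the start of the episode below 0.02 m); the robot touches nothing.
It fails at once if the second housing is moved or knocked (more than 20 mm) (distance of spare from where it was at the start of the episode above 0.02 m).
It also fails if it takes over 46 s, if anything falls off the work surface, if the arm or the gripper's body presses on something with over 40 N, if the wrist force passes 120 N, or if a joint passes its speed limit or range.

### The arm

A 6-joint arm with a two-finger parallel gripper is mounted at the origin on the work surface. World frame = base frame: x ahead of the robot, y to its left, z up, the work surface at z = 0. Lengths are in m, angles in rad, forces in N, time in s.
With the tool pointing down it reaches from about 0.4 to 0.825 m from the base axis. Payload 7 kg.
Tool frame: the origin (TCP) lies on the centre line of the jaws, within the pads' length; the fingertips stand 11 mm ahead of it and the grasp point (between the pads) lies 8 mm behind it; z points along the fingers, y is the line along which they close (so a half turn about z gives the same grasp; the last joint's range is limited). The gripper opens to 85 mm and grips with 20 to 120 N. Pads are 22 mm wide; open, the fingers measure 114 mm over their backs; the gripper's body (76 mm by 85 mm) begins 54 mm behind the grasp point. The pads swing forward as they close: fully open they stand 13 mm farther back than shut.
Start: joints at [-0.899, 0.359, 0.012, 0, -1.224, -0.288], TCP at [0.253, -0.626, 0.242] pointing down, gripper open.
Joint ranges: [-3.07, 3.07], [-1.43, 2.12], [-1.02, 1.25], [-3.03, 1.67], [-3.05, -0], [-3.03, 3.03]. Speed limits (rad/s): [2.39, 2.39, 3.01, 3.14, 3.14, 3.14].

### API

Orientations are given as a 3x3 rotation matrix whose columns are the frame's x, y, z axes.
In Python, from cell import robot gives the robot as it stands. The module is installed in compiled form; this text tells all that it offers.
- The arm moves only by the tool send_rows, never from a script. Its argument "rows" is a list of rows, each a list of 7 numbers: the shift along the tool's x, y, z in mm, then the turn, a rotation vector about the tool's x, y, z in rad, then the opening, from -1 (shut) to 1 (fully open). In form: [[tx, ty, tz, wx, wy, wz, fingers], ...]. A call has 1 to 10 rows; each row shifts and turns the commanded pose from where the row before left it, along the tool's axes as they then stand; what a row does not reach is not made up. A row lasts 1/12 s, in which the tool goes at most 41.7 mm and 7.16 degrees, less where a joint would pass 70% of its speed; a pose out of reach is approached as far as the arm can. A call with a gripper value outside its range is refused whole. The fingers move at their own pace and stop on an object; the grip force is fixed at half the most. Time passes only in rows, so rows that do not move let the fingers close. It gives the time, the measured TCP pose, the force, the opening and the grip force at its end, in the units of the state.
- robot.observe(): the state, without advancing time (a new reading comes with each control period).
- robot.snapshot(name): name is "side" or "top"; returns a dict with "color" (420x560x3 uint8, red, green, blue), "camera_matrix" (3x3 intrinsics, pixels), "k1" (the pictures are not rectified: a ray, as slopes to the right and down, at radius r is drawn at 1 + k1 r^2 times it, then the intrinsics apply), "rvec" (rotation vector, rad) and "tvec" (3), from world to camera coordinates, as OpenCV has them. Camera axes: x right, y down, z forward; pixel columns grow to the right and rows downward; lengths in m; the calibration is good to about 2 mm. A picture is of the moment at which its call begins. There is no depth.
- robot.hand_in(): hands the job in; it is judged then, once.
Trained networks look in a picture, given as the dict that the camera call returned (one of the last four; its "shot" number tells which), for a name from the list of things; names that differ only in an ending like _2 or _b are one class to them, and where a whole thing is asked for, a point or a joint stands for the part that bears it (a point fixed in the world has none). Each returns a list of dicts, best first, with "p" (0 to 1); they miss things now and then, are a little off and sometimes report something else, mostly with a low value. They report only what shows in the picture. A call takes as long as a camera call.
- robot.boxes_of(picture, query): "position" ([x, y, z] in m, in the coordinates of the camera as it stood for that picture, good to about 4 mm: the middle of the surface that is visible of it).
- robot.outline_of(picture, query): "mask" (420x560 bool, what is visible of it).
The state is a dict: "time_s": time; "joints": joint angles; "dq": joint speeds; "joint_torque": joint torques, N m; "tool_pos": TCP position; "ee_rot": TCP orientation; "wrist_force": force on the tool from outside, world axes, zero at the start; "wrist_torque": the same for the moment, N m; "opening": finger opening in m; "gripper_force": force on a finger pad.
Only numpy, scipy, OpenCV 4.12 (cv2) and the standard library are available. Lean on these libraries where they do the work, as an engineer would, in place of code of your own. Each camera call takes 0.05 s, during which the arm holds its last target. There are 200 camera calls.

## Working session

There is one attempt and no reset: what is moved stays moved. The work goes in short steps, Python scripts to look and compute and a tool call to move; the robot and the scene stay as the last step left them, time stands still between calls to the robot, and variables do not carry over. Pictures are saved under pics/ and viewed, at most 10 in all, crops included, and the job is handed in when it is done.

Besides the shell and the picture viewer there is one more tool, called after "Emit:" as name([rows], argument=value, ...), one row to a line, values as JSON. send_rows: Moves the arm, as the interface text tells. Its arguments: {"type":"object","properties":{"rows":{"type":"array","items":{"type":"array","items":{"type":"number"}}}},"required":["rows"]}

```bash
mkdir -p pics; cat > h.py <<'E'
import numpy as np, cv2
from cell import robot
def cam(p):
    R,_=cv2.Rodrigues(np.array(p["rvec"],float)); return R,np.array(p["tvec"],float).ravel()
def toworld(p,x):
    R,t=cam(p); return R.T@(np.array(x)-t)
def dist(p): return np.array([p["k1"],0,0,0,0],float)
def proj(p,X):
    return cv2.projectPoints(np.array(X,float).reshape(-1,3),np.array(p["rvec"],float),np.array(p["tvec"],float),np.array(p["camera_matrix"],float),dist(p))[0].reshape(-1,2)
def pix2plane(p,uv,z):
    R,t=cam(p); n=cv2.undistortPoints(np.array(uv,float).reshape(-1,1,2),np.array(p["camera_matrix"],float),dist(p)).reshape(-1,2)
    d=np.c_[n,np.ones(len(n))]@R; c=-R.T@t
    return c+d*((z-c[2])/d[:,2])[:,None]
E
cat > a.py <<'E'
from h import *
s=robot.observe(); print(s["time_s"],s["tool_pos"],s["ee_rot"],s["opening"])
P={}
for n in("top","side"):
    p=robot.snapshot(n); P[n]=p
    cv2.imwrite(f"pics/{n}0.png",p["color"][:,:,::-1])
    R,t=cam(p); print(n,"cam at",(-R.T@t).round(3))
    for q in("housing","fixture","tab","jaw"):
        for b in robot.boxes_of(p,q)[:3]: print(n,q,round(b["p"],2),toworld(p,b["position"]).round(4))
    for q in ("housing","fixture","tab"):
      for o in robot.outline_of(p,q)[:2]:
        m=o["mask"].astype(np.uint8); c,_=cv2.findContours(m,0,2); c=max(c,key=cv2.contourArea)
        print(n,q,round(o["p"],2),cv2.minAreaRect(c),cv2.approxPolyDP(c,3,True).reshape(-1,2).tolist())
E
python3 a.py
```

```text
0.0 [ 0.2525666  -0.62543059  0.24134189] [[-9.27279368e-01 -3.74369287e-01 -7.81750142e-04]
 [-3.74370073e-01  9.27278106e-01  1.53729901e-03]
 [ 1.49382255e-04  1.71816951e-03 -9.99998513e-01]] 0.08525998428629188
top cam at [0.394 0.027 1.03 ]
top housing 0.58 [0.5789 0.1267 0.0846]
top fixture 0.68 [0.5493 0.0752 0.0141]
top tab 0.63 [0.5483 0.0655 0.0405]
top jaw 0.76 [0.546  0.0663 0.0414]
top housing 0.85 ((228.97946166992188, 206.0548095703125), (19.662912368774414, 28.20691680908203), 20.556045532226562) [[225, 191], [217, 213], [232, 221], [241, 200], [237, 194]]
top fixture 0.79 ((245.74322509765625, 217.68251037597656), (101.17182159423828, 45.282135009765625), 19.60408592224121) [[205, 184], [192, 218], [194, 223], [269, 250], [287, 252], [299, 214], [233, 191], [241, 202], [234, 220], [229, 221], [217, 214], [227, 189], [211, 182]]
top tab 0.7 ((257.5172119140625, 221.20689392089844), (26.368738174438477, 26.368736267089844), 21.801406860351562) [[251, 205], [242, 229], [266, 232], [272, 218]]
side cam at [-0.037  0.626  0.719]
side housing 0.72 [0.5556 0.1414 0.0684]
side fixture 0.97 [0.5415 0.0966 0.0141]
side tab 0.97 [0.5391 0.0619 0.0374]
side jaw 0.76 [0.536  0.0694 0.0356]
side housing 0.76 ((234.6485137939453, 240.98516845703125), (46.070220947265625, 26.368486404418945), 84.2894058227539) [[233, 218], [221, 221], [222, 247], [236, 264], [249, 258], [247, 232]]
side fixture 0.85 ((255.22262573242188, 250.73721313476562), (48.18577194213867, 126.18862915039062), 70.01689147949219) [[321, 247], [297, 219], [283, 222], [278, 217], [270, 220], [266, 229], [248, 234], [249, 260], [232, 265], [221, 243], [205, 245], [190, 256], [211, 290], [321, 252]]
side tab 0.72 ((270.2562255859375, 238.3516387939453), (30.289920806884766, 35.254737854003906), 59.93141555786133) [[277, 218], [269, 222], [266, 235], [257, 230], [250, 233], [263, 257], [287, 245]]
```

View pics/top0.png

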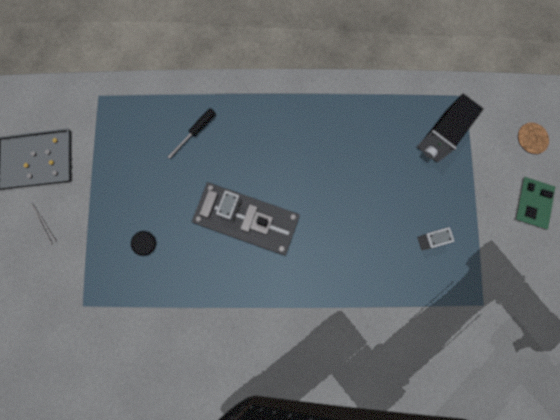

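View pics/side0.png

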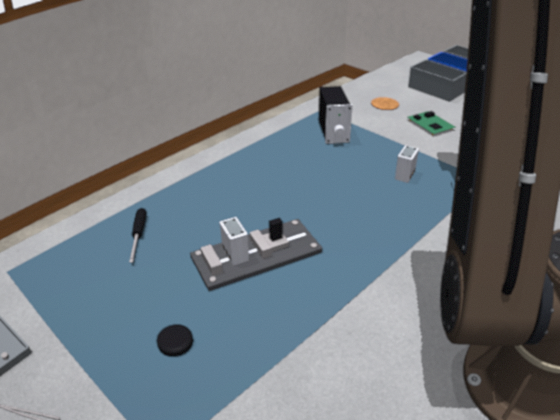

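The top view shows the fixture lying from (195,200) to (298,235), with the fixed jaw at the left, at (208,203). The housing is at (228,205), the tab at (262,222), and the spare far right at (437,239). In the side view the fixture is at (255,250), the housing at (235,240) and the tab at (276,230). I'll fit model silhouettes to the masks in both views.

```bash
cat > fit.py <<'E'
from h import *
from scipy.optimize import minimize
S=4
def box(x0,x1,y0,y1,z0,z1): return np.array([[x,y,z] for x in(x0,x1) for y in(y0,y1) for z in(z0,z1)])
def place(B,x,y,a): 
    c,s=np.cos(a),np.sin(a); return B@np.array([[c,s,0],[-s,c,0],[0,0,1]])+[x,y,0]
def fixboxes(j): return [box(-.055,.055,-.125,.125,0,.015),box(-.032,.032,.085,.107,.015,.039),
    box(-.032,.032,-.04+j,-.02+j,.015,.039),box(-.022,.022,-.085+j,-.04+j,.015,.03),box(-.008,.008,-.078+j,-.052+j,.03,.075)]
HB=box(-.03,.03,-.018,.018,0,.07)
def sil(p,Bs):
    m=np.zeros((420*S,560*S),np.uint8)
    for B in Bs:
        u=proj(p,B); h=cv2.convexHull(((u+.5)*S*16-8).round().astype(np.int32)); cv2.fillConvexPoly(m,h,1,cv2.LINE_8,4)
    return cv2.resize(m.astype(np.float32),(560,420),interpolation=cv2.INTER_AREA)
def mask(p,q):
    o=robot.outline_of(p,q); return o[0]["mask"].astype(np.float32) if o else None
def best(f,x0,d):
    x0=np.array(x0,float);d=np.array(d)
    for k in range(3):
        r=minimize(f,x0,method="Nelder-Mead",options=dict(initial_simplex=np.vstack([x0,x0+np.diag(d)]),xatol=1e-4,fatol=.2,maxiter=250)); x0=r.x; d=d/2
    return r
E
cat > b.py <<'E'
from fit import *
import time
P=[robot.snapshot(n) for n in("top","side")]
H=[mask(p,"housing") for p in P]; F=[mask(p,"fixture") for p in P]; T=[mask(p,"tab") for p in P]
U=[np.clip(h+f+t,0,1) for h,f,t in zip(H,F,T)]
def fh(v): return sum(np.abs(sil(p,[place(HB+[0,0,.015],*v)])-m).sum() for p,m in zip(P,H))
rh=best(fh,[.565,.125,-.35],[.01,.01,.1]); print("housing",rh.x.round(4),rh.fun)
hb=place(HB+[0,0,.015],*rh.x)
def ff(v): return sum(np.abs(sil(p,[place(B,*v[:3]) for B in fixboxes(v[3])]+[hb])-m).sum() for p,m in zip(P,U))
rf=best(ff,[.545,.085,-.35,.01],[.01,.01,.1,.01]); print("fixture",rf.x.round(4),rf.fun)
v=rf.x; c,s=np.cos(v[2]),np.sin(v[2]); d=rh.x[:2]-v[:2]; print("housing in fix",c*d[0]+s*d[1],-s*d[0]+c*d[1],rh.x[2]-v[2])
print("tab",place(np.array([[0,-.065+v[3],.075]]),*v[:3]))
# overlay
im=[]
for p,(x,y) in zip(P,((180,170),(185,205))):
    k=p["color"][y:y+95,x:x+140,::-1]; k=cv2.resize(k,None,fx=4,fy=4,interpolation=cv2.INTER_CUBIC)
    for B in fixboxes(v[3]): cv2.polylines(k,[cv2.convexHull(((proj(p,place(B,*v[:3]))-[x,y]+.5)*4).astype(np.int32))],True,(0,255,0),1)
    cv2.polylines(k,[cv2.convexHull(((proj(p,hb)-[x,y]+.5)*4).astype(np.int32))],True,(0,0,255),1); im.append(k)
o=np.hstack(im); cv2.imwrite("pics/ov.png",cv2.resize(np.vstack(im),None,fx=.78,fy=.78))
E
python3 b.py
```

```text
housing [ 0.5801  0.1306 -0.3802] 116.625
fixture [ 0.5603  0.0932 -0.349   0.0199] 504.5
housing in fix 0.005835399071913086 0.041954140078741445 -0.031192919068061042
tab [[0.54481907 0.05079422 0.075     ]]
```

View pics/ov.png

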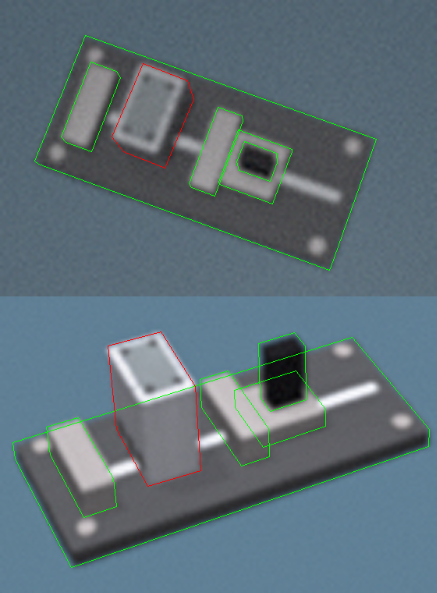

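The overlay agrees with both pictures: plate, jaws, tab and housing outlines lie within about a pixel. The fixture is at (0.560, 0.093) with yaw -0.349 and jaw at 0.020. Moving above the housing now.

Emit:
send_rows([
  [-29.3,28.9,0,0,0,0,1],
  [-29.3,28.9,0,0,0,0,1],
  [-29.3,28.9,0,0,0,0,1],
  [-29.3,28.9,0,0,0,0,1],
  [-29.3,28.9,0,0,0,0,1],
  [-29.3,28.9,0,0,0,0,1],
  [-29.3,28.9,0,0,0,0,1],
  [-29.3,28.9,0,0,0,0,1],
  [-29.3,28.9,0,0,0,0,1],
  [-29.3,28.9,0,0,0,0,1],
])

```text
time_s: 2.03
tool_pos: [0.4166, -0.2463, 0.2428]
ee_rot: [[-0.927, -0.374, 0.001], [-0.374, 0.927, -0.0], [-0.001, -0.001, -1.0]]
wrist_force: [1.3, 0.1, 0.2]
opening: 0.0852
gripper_force: 0.0
```

Emit:
send_rows([
  [-29.3,28.9,0,0,0,0,1],
  [-29.3,28.9,0,0,0,0,1],
  [-29.3,28.9,0,0,0,0,1],
  [-29.3,28.9,0,0,0,0,1],
  [-29.3,28.9,0,0,0,0,1],
  [-29.3,28.9,0,0,0,0,1],
  [-29.3,28.9,0,0,0,0,1],
  [-29.3,28.9,0,0,0,0,1],
  [-29.3,28.9,0,0,0,0,1],
  [-29.3,28.9,0,0,0,0,1],
])

```text
time_s: 2.87
tool_pos: [0.5801, 0.1316, 0.2426]
ee_rot: [[-0.927, -0.375, 0.001], [-0.375, 0.927, 0.0], [-0.001, -0.0, -1.0]]
wrist_force: [0.3, -0.0, 0.6]
opening: 0.0853
gripper_force: 0.0
```

Emit:
send_rows([
  [0,0,0,0,0,0.1,1],
  [0,0,0,0,0,0.1,1],
  [0,0,0,0,0,0.1,1],
  [0,0,0,0,0,0.1,1],
  [0,0,0,0,0,0.1,1],
  [0,0,0,0,0,0.1,1],
  [0,0,0,0,0,0.1,1],
  [0,0,0,0,0,0.065,1],
  [0,0,0,0,0,0,0.6],
  [0,0,0,0,0,0,0.6],
])

```text
time_s: 3.7
tool_pos: [0.5797, 0.1295, 0.2424]
ee_rot: [[-0.929, 0.37, 0.0], [0.37, 0.929, 0.0], [-0.0, 0.0, -1.0]]
wrist_force: [-0.4, 0.6, -0.8]
opening: 0.0687
gripper_force: 0.0
```

Emit:
send_rows([
  [0,0,30,0,0,0,0.6],
  [0,0,30,0,0,0,0.6],
  [0,0,30,0,0,0,0.6],
  [0,0,30,0,0,0,0.6],
  [0,0,25,0,0,0,0.6],
  [0,0,20,0,0,0,0.6],
  [0,0,15,0,0,0,0.6],
  [0,0,0,0,0,0,0.6],
])

```text
time_s: 4.37
tool_pos: [0.5777, 0.1285, 0.0589]
ee_rot: [[-0.929, 0.37, -0.005], [0.37, 0.929, -0.002], [0.004, -0.004, -1.0]]
wrist_force: [-0.8, -0.6, -0.2]
opening: 0.0683
gripper_force: 0.0
```

Emit:
send_rows([
  [0,0,0,0,0,0,-1],
  [0,0,0,0,0,0,-1],
  [0,0,0,0,0,0,-1],
  [0,0,0,0,0,0,-1],
  [0,0,0,0,0,0,-1],
  [0,0,0,0,0,0,-1],
  [0,0,0,0,0,0,-1],
  [0,0,0,0,0,0,-1],
  [0,0,0,0,0,0,-1],
  [0,0,0,0,0,0,-1],
])

```text
time_s: 5.2
tool_pos: [0.5809, 0.1302, 0.064]
ee_rot: [[-0.929, 0.371, 0.003], [0.371, 0.929, 0.001], [-0.002, 0.002, -1.0]]
wrist_force: [-0.1, 1.8, 7.1]
opening: 0.0352
gripper_force: 60.3
```

Emit:
send_rows([
  [0,0,-10,0,0,0,-1],
  [0,0,-15,0,0,0,-1],
  [0,0,-15,0,0,0,-1],
  [0,0,-20,0,0,0,-1],
  [0,0,0,0,0,0,-1],
  [0,0,0,0,0,0,-1],
])

```text
time_s: 5.7
tool_pos: [0.5797, 0.1296, 0.1232]
ee_rot: [[-0.928, 0.372, 0.001], [0.372, 0.928, 0.001], [-0.001, 0.002, -1.0]]
wrist_force: [0.2, 0.2, -4.0]
opening: 0.0355
gripper_force: 60.2
```

Emit:
send_rows([
  [0,0,0,0,0,-0.1,-1],
  [0,0,0,0,0,-0.1,-1],
  [0,0,0,0,0,-0.1,-1],
  [0,0,0,0,0,-0.1,-1],
  [0,0,0,0,0,-0.1,-1],
  [0,0,0,0,0,-0.1,-1],
  [0,0,0,0,0,-0.1,-1],
  [0,0,0,0,0,-0.1,-1],
  [0,0,0,0,0,-0.1,-1],
  [0,0,0,0,0,-0.1,-1],
])

```text
time_s: 6.53
tool_pos: [0.5784, 0.1289, 0.1206]
ee_rot: [[-0.812, -0.584, -0.003], [-0.584, 0.812, -0.001], [0.003, 0.001, -1.0]]
wrist_force: [-0.4, -0.0, -4.5]
opening: 0.0351
gripper_force: 59.9
```

Emit:
send_rows([
  [0,0,0,0,0,-0.1,-1],
  [0,0,0,0,0,-0.1,-1],
  [0,0,0,0,0,-0.1,-1],
  [0,0,0,0,0,-0.1,-1],
  [0,0,0,0,0,-0.1,-1],
  [0,0,0,0,0,-0.1,-1],
  [0,0,0,0,0,0,-1],
  [0,0,0,0,0,0,-1],
  [0,0,0,0,0,0,-1],
])

```text
time_s: 7.28
tool_pos: [0.5791, 0.1292, 0.1215]
ee_rot: [[-0.348, -0.937, -0.001], [-0.937, 0.348, -0.001], [0.001, 0.001, -1.0]]
wrist_force: [-0.1, 0.7, -3.7]
opening: 0.0354
gripper_force: 59.9
```

```bash
cat > c.py <<'E'
from fit import *
P=[robot.snapshot(n) for n in("top","side")]; s=robot.observe()
tp=np.array(s["tool_pos"]); R=np.array(s["ee_rot"]); fx=np.array([.5603,.0932]); a=-.349
d=tp[:2]-fx; c,sn=np.cos(a),np.sin(a)
print("TCP in fix",c*d[0]+sn*d[1],-sn*d[0]+c*d[1],tp[2],"tool y deg",np.degrees(np.arctan2(R[1,1],R[0,1])))
x=np.array([.000,.051]); w=place(np.array([[*x,0]]),*fx,a)[0]
dw=np.append(w[:2]-tp[:2],0); print("shift in tool mm for fix (0,.051)",(R.T@dw*1000).round(1))
im=np.hstack([cv2.resize(P[0]["color"][150:270,150:330,::-1],None,fx=2.2,fy=2.2),cv2.resize(P[1]["color"][150:270,150:330,::-1],None,fx=2.2,fy=2.2)])
cv2.imwrite("pics/held.png",im)
for p in P:
    for b in robot.boxes_of(p,"housing")[:2]: print(b["p"],toworld(p,b["position"]).round(4))
E
python3 c.py
```

```text
TCP in fix 0.005590634679395785 0.040541384261912686 0.12189001180006173 tool y deg 159.7039694832204
shift in tool mm for fix (0,.051) [-10.4   5.6  -0. ]
0.6 [0.5636 0.1038 0.1403]
0.85 [0.5607 0.1442 0.1078]
0.41 [0.5415 0.0627 0.0399]
```

View pics/held.png

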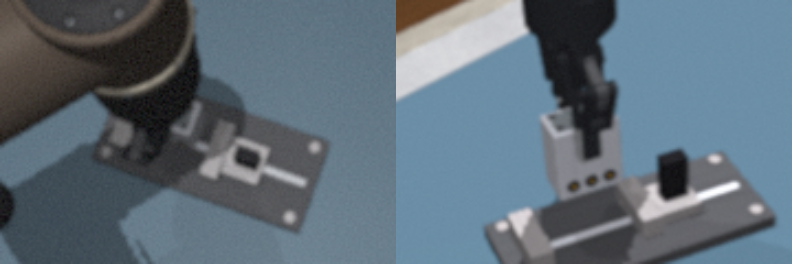

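The side view shows the housing held upright and turned, with its ports face (ports near (591,180)) seen centred under the finger at (590,150). Next I shift it to fixture (0, 0.050) and lower it.

Emit:
send_rows([
  [-4.7,2.8,0,0,0,0,-1],
  [-4.7,2.8,0,0,0,0,-1],
  [0,0,15,0,0,0,-1],
  [0,0,15,0,0,0,-1],
  [0,0,12,0,0,0,-1],
  [0,0,8,0,0,0,-1],
  [0,0,3,0,0,0,-1],
  [0,0,0,0,0,0,-1],
])

```text
time_s: 8.15
tool_pos: [0.5773, 0.1404, 0.0687]
ee_rot: [[-0.345, -0.939, -0.001], [-0.939, 0.345, -0.001], [0.001, 0.001, -1.0]]
wrist_force: [0.4, -0.1, -3.6]
opening: 0.0355
gripper_force: 60.1
```

Emit:
send_rows([
  [0,0,2,0,0,0,-1],
  [0,0,1,0,0,0,-1],
  [0,0,0,0,0,0,-1],
])

```text
time_s: 8.4
tool_pos: [0.5779, 0.1404, 0.0667]
ee_rot: [[-0.345, -0.939, 0.001], [-0.939, 0.345, 0.0], [-0.001, -0.001, -1.0]]
wrist_force: [0.0, -1.0, -4.8]
opening: 0.0353
gripper_force: 60.2
```

Emit:
send_rows([
  [0,0,1,0,0,0,-1],
  [0,0,0,0,0,0,-1],
  [0,0,0,0,0,0,-1],
])

```text
time_s: 8.65
tool_pos: [0.5777, 0.1403, 0.0655]
ee_rot: [[-0.345, -0.939, 0.0], [-0.939, 0.345, 0.0], [-0.0, -0.0, -1.0]]
wrist_force: [-0.2, -0.9, -3.7]
opening: 0.035
gripper_force: 60.2
```

Emit:
send_rows([
  [0,0,1,0,0,0,-1],
  [0,0,0,0,0,0,-1],
  [0,0,0,0,0,0,-1],
])

```text
time_s: 8.9
tool_pos: [0.5776, 0.1402, 0.0643]
ee_rot: [[-0.345, -0.939, -0.0], [-0.939, 0.345, -0.0], [0.0, 0.0, -1.0]]
wrist_force: [0.2, -0.8, -3.9]
opening: 0.035
gripper_force: 60.2
```

Emit:
send_rows([
  [0,0,1,0,0,0,-1],
  [0,0,0,0,0,0,-1],
  [0,0,0,0,0,0,-1],
])

```text
time_s: 9.15
tool_pos: [0.5777, 0.1403, 0.064]
ee_rot: [[-0.345, -0.939, 0.0], [-0.939, 0.345, 0.0], [-0.0, -0.0, -1.0]]
wrist_force: [-2.9, -0.8, 5.1]
opening: 0.0354
gripper_force: 61.0
```

Emit:
send_rows([
  [0,0,0.7,0,0,0,-1],
  [0,0,0,0,0,0,-1],
  [0,0,0,0,0,0,-1],
])

```text
time_s: 9.4
tool_pos: [0.5777, 0.1403, 0.0639]
ee_rot: [[-0.344, -0.939, 0.001], [-0.939, 0.344, 0.0], [-0.0, -0.001, -1.0]]
wrist_force: [-6.6, -0.7, 11.0]
opening: 0.0354
gripper_force: 61.7
```

The wrist force rose to 11 N, so the housing is on the plate. Release, lift, and go to the tab.

Emit:
send_rows([
  [0,0,-1,0,0,0,0.5],
  [0,0,0,0,0,0,0.5],
  [0,0,0,0,0,0,0.5],
  [0,0,0,0,0,0,0.5],
  [0,0,0,0,0,0,0.5],
])

```text
time_s: 9.82
tool_pos: [0.5778, 0.1403, 0.0635]
ee_rot: [[-0.345, -0.939, 0.0], [-0.939, 0.345, -0.0], [0.0, -0.0, -1.0]]
wrist_force: [-1.3, 0.4, -0.6]
opening: 0.0641
gripper_force: 0.0
```

Emit:
send_rows([
  [0,0,-10,0,0,0,0.5],
  [0,0,-20,0,0,0,0.5],
  [0,0,-20,0,0,0,0.5],
  [0,0,-10,0,0,0,0.5],
  [24,0,0,0,0,0,0.5],
  [24,0,0,0,0,0,0.5],
  [24,0,0,0,0,0,0.5],
  [23,0,0,0,0,0,0.5],
  [0,0,0,0,0,0,0.5],
  [0,0,0,0,0,0,0.5],
])

```text
time_s: 10.65
tool_pos: [0.5447, 0.0502, 0.1241]
ee_rot: [[-0.346, -0.938, 0.001], [-0.938, 0.346, 0.0], [-0.0, -0.0, -1.0]]
wrist_force: [-1.0, -0.3, 0.6]
opening: 0.0643
gripper_force: 0.0
```

```bash
sed -i 's/held/placed/' c.py; python3 c.py
```

```text
TCP in fix 0.0002485216253751508 -0.04443011494127599 0.12396632872937818 tool y deg 159.82195501608962
shift in tool mm for fix (0,.051) [-95.4   0.6   0.1]
0.81 [0.56   0.1448 0.0656]
```

View pics/placed.png

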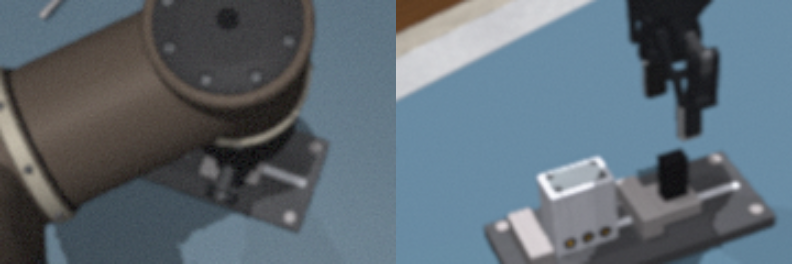

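The housing stands turned at (577,205) with its ports face towards the camera, and the open gripper is above the tab (673,175). Lower and grip the tab.

Emit:
send_rows([
  [0,0,20,0,0,0,0.5],
  [0,0,20,0,0,0,0.5],
  [0,0,18,0,0,0,0.5],
  [0,0,9,0,0,0,0.5],
  [0,0,0,0,0,0,0.5],
])

```text
time_s: 11.27
tool_pos: [0.5438, 0.0511, 0.0545]
ee_rot: [[-0.344, -0.939, -0.004], [-0.939, 0.344, -0.002], [0.003, 0.003, -1.0]]
wrist_force: [0.5, -0.3, -0.3]
opening: 0.064
gripper_force: 0.0
```

Emit:
send_rows([
  [0,0,0,0,0,0,-1],
  [0,0,0,0,0,0,-1],
  [0,0,0,0,0,0,-1],
  [0,0,0,0,0,0,-1],
  [0,0,0,0,0,0,-1],
  [0,0,0,0,0,0,-1],
  [0,0,0,0,0,0,-1],
  [0,0,0,0,0,0,-1],
  [0,0,0,0,0,0,-1],
  [0,0,0,0,0,0,-1],
])

```text
time_s: 12.1
tool_pos: [0.5449, 0.0514, 0.0578]
ee_rot: [[-0.344, -0.939, 0.001], [-0.939, 0.344, 0.001], [-0.001, -0.001, -1.0]]
wrist_force: [-3.3, 2.4, 5.6]
opening: 0.0149
gripper_force: 58.9
```

Emit:
send_rows([
  [-3,0,0,0,0,0,-1],
  [-4,0,0,0,0,0,-1],
  [-4,0,0,0,0,0,-1],
  [-4,0,0,0,0,0,-1],
  [-2,0,0,0,0,0,-1],
  [0,0,0,0,0,0,-1],
])

```text
time_s: 12.6
tool_pos: [0.5506, 0.0673, 0.0578]
ee_rot: [[-0.344, -0.939, 0.0], [-0.939, 0.344, 0.0], [-0.0, -0.0, -1.0]]
wrist_force: [-4.9, -0.2, 6.9]
opening: 0.0152
gripper_force: 59.1
```

Emit:
send_rows([
  [-1,0,0,0,0,0,-1],
  [-1,0,0,0,0,0,-1],
  [-1,0,0,0,0,0,-1],
  [0,0,0,0,0,0,-1],
])

```text
time_s: 12.93
tool_pos: [0.5514, 0.0695, 0.0578]
ee_rot: [[-0.344, -0.939, -0.0], [-0.939, 0.344, -0.0], [0.0, -0.0, -1.0]]
wrist_force: [-4.4, -1.8, 7.0]
opening: 0.0148
gripper_force: 59.1
```

Emit:
send_rows([
  [-1,0,0,0,0,0,-1],
  [-1,0,0,0,0,0,-1],
  [0,0,0,0,0,0,-1],
])

```text
time_s: 13.18
tool_pos: [0.5519, 0.071, 0.0578]
ee_rot: [[-0.344, -0.939, -0.001], [-0.939, 0.344, -0.001], [0.001, 0.0, -1.0]]
wrist_force: [-4.4, -2.9, 7.4]
opening: 0.015
gripper_force: 59.2
```

Emit:
send_rows([
  [-1,0,0,0,0,0,-1],
  [-1,0,0,0,0,0,-1],
  [0,0,0,0,0,0,-1],
])

```text
time_s: 13.43
tool_pos: [0.5526, 0.0728, 0.0578]
ee_rot: [[-0.344, -0.939, -0.001], [-0.939, 0.344, -0.001], [0.001, 0.0, -1.0]]
wrist_force: [-4.7, -3.2, 7.8]
opening: 0.0148
gripper_force: 59.2
```

Emit:
send_rows([
  [-1,0,0,0,0,0,-1],
  [0,0,0,0,0,0,-1],
  [0,0,0,0,0,0,-1],
])

```text
time_s: 13.68
tool_pos: [0.5529, 0.0737, 0.0578]
ee_rot: [[-0.344, -0.939, -0.001], [-0.939, 0.344, -0.001], [0.001, 0.0, -1.0]]
wrist_force: [-5.0, -2.5, 7.1]
opening: 0.0151
gripper_force: 59.2
```

Emit:
send_rows([
  [-0.7,0,0,0,0,0,-1],
  [0,0,0,0,0,0,-1],
  [0,0,0,0,0,0,-1],
])

```text
time_s: 13.93
tool_pos: [0.5531, 0.0744, 0.0578]
ee_rot: [[-0.344, -0.939, -0.001], [-0.939, 0.344, -0.001], [0.001, 0.0, -1.0]]
wrist_force: [-4.9, -3.5, 7.5]
opening: 0.0151
gripper_force: 59.2
```

Emit:
send_rows([
  [-0.7,0,0,0,0,0,-1],
  [0,0,0,0,0,0,-1],
  [0,0,0,0,0,0,-1],
])

```text
time_s: 14.18
tool_pos: [0.5533, 0.075, 0.0578]
ee_rot: [[-0.344, -0.939, -0.001], [-0.939, 0.344, -0.001], [0.001, 0.0, -1.0]]
wrist_force: [-4.6, -2.5, 7.9]
opening: 0.0151
gripper_force: 59.2
```

Emit:
send_rows([
  [-0.7,0,0,0,0,0,-1],
  [0,0,0,0,0,0,-1],
  [0,0,0,0,0,0,-1],
])

```text
time_s: 14.43
tool_pos: [0.5533, 0.0751, 0.0578]
ee_rot: [[-0.345, -0.939, -0.001], [-0.939, 0.345, -0.002], [0.002, 0.001, -1.0]]
wrist_force: [-4.2, -7.1, 9.1]
opening: 0.0154
gripper_force: 59.3
```

Emit:
send_rows([
  [-0.7,0,0,0,0,0,-1],
  [0,0,0,0,0,0,-1],
  [0,0,0,0,0,0,-1],
])

```text
time_s: 14.68
tool_pos: [0.5533, 0.0751, 0.0578]
ee_rot: [[-0.345, -0.939, -0.002], [-0.939, 0.345, -0.002], [0.003, 0.001, -1.0]]
wrist_force: [-4.1, -9.0, 9.8]
opening: 0.015
gripper_force: 59.5
```

The force rose and the tool stopped, so the jaw is snug. Unload, release, and lift away.

Emit:
send_rows([
  [1,0,0,0,0,0,-1],
  [0,0,0,0,0,0,0.3],
  [0,0,0,0,0,0,0.3],
  [0,0,0,0,0,0,0.3],
  [0,0,0,0,0,0,0.3],
  [0,0,0,0,0,0,0.3],
])

```text
time_s: 15.18
tool_pos: [0.5543, 0.0765, 0.0567]
ee_rot: [[-0.345, -0.939, 0.0], [-0.939, 0.345, 0.0], [-0.0, -0.0, -1.0]]
wrist_force: [1.0, -0.5, -0.4]
opening: 0.0557
gripper_force: 0.0
```

Emit:
send_rows([
  [0,0,-10,0,0,0,0.3],
  [0,0,-25,0,0,0,0.3],
  [0,0,-30,0,0,0,0.3],
  [0,0,-35,0,0,0,0.3],
  [0,0,-35,0,0,0,0.3],
  [25,25,0,0,0,0,0.3],
  [30,0,0,0,0,0,0.3],
  [30,0,0,0,0,0,0.3],
  [30,0,0,0,0,0,0.3],
  [30,0,0,0,0,0,0.3],
])

```text
time_s: 16.02
tool_pos: [0.48, -0.0522, 0.1927]
ee_rot: [[-0.344, -0.939, 0.001], [-0.939, 0.344, 0.0], [-0.001, -0.001, -1.0]]
wrist_force: [0.5, -0.2, -0.6]
opening: 0.0554
gripper_force: 0.0
```

Emit:
send_rows([
  [35,0,0,0,0,0,0.3],
  [35,0,0,0,0,0,0.3],
  [35,0,0,0,0,0,0.3],
  [0,0,0,0,0,0,0.3],
  [0,0,0,0,0,0,0.3],
])

```text
time_s: 16.43
tool_pos: [0.4439, -0.1512, 0.1924]
ee_rot: [[-0.348, -0.938, 0.001], [-0.938, 0.348, 0.0], [-0.0, -0.001, -1.0]]
wrist_force: [-0.0, -0.1, -0.6]
opening: 0.0556
gripper_force: 0.0
```

```bash
cat > d.py <<'E'
from fit import *
P=[robot.snapshot(n) for n in("top","side")]
H=[mask(p,"housing") for p in P]; T=[mask(p,"tab") for p in P]
f=[.5603,.0932,-.349]
def fh(v): return sum(np.abs(sil(p,[place(HB+[0,0,.015],*v)])-m).sum() for p,m in zip(P,H) if m is not None)
r=best(fh,[.579,.144,1.22],[.01,.01,.1]); v=r.x; d=v[:2]-f[:2]; c,s=np.cos(f[2]),np.sin(f[2])
print("housing in fix",c*d[0]+s*d[1],-s*d[0]+c*d[1],np.degrees(v[2]-f[2]),r.fun)
im=[]
for p in P:
    k=np.ascontiguousarray(cv2.resize(p["color"][170:290,170:330,::-1],None,fx=2.4,fy=2.4,interpolation=cv2.INTER_CUBIC))
    for B in [place(B,*f) for B in fixboxes(.045)]: cv2.polylines(k,[cv2.convexHull(((proj(p,B)-[170,170]+.5)*2.4).astype(np.int32))],True,(0,255,0),1)
    im.append(k)
cv2.imwrite("pics/end.png",np.hstack(im))
E
python3 d.py
```

```text
housing in fix 0.0007005322490935932 0.05366007995170324 87.92695549274367 203.6875
```

View pics/end.png

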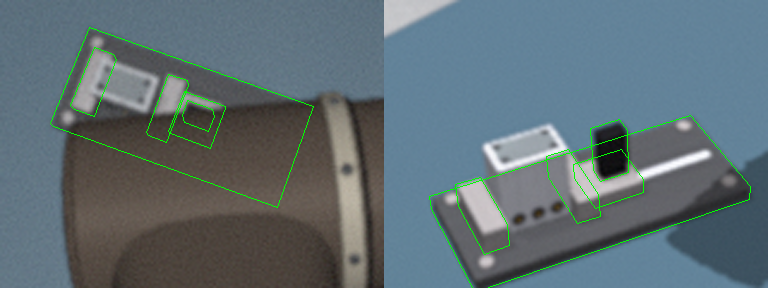

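The final view shows the housing upright at (520,175), between the jaws by its ends and with its ports face open to view. The moving jaw matches the model at 0.045, and the housing sits at fixture (0.001, 0.054). The gripper is clear, so I'm handing in.

```bash
python3 -c "
from cell import robot
print(robot.hand_in())"
```

```text
the job is handed in; nothing more can be done
None
```

The housing is turned a quarter turn and stands upright on the plate, held by its ends with the jaw snug at about 0.045 m. The spare was not approached, and the job was handed in after about 16.5 s with no verdict returned.

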